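# Press a push-on cap home with one turn of a bench capping press

### The arm

A 6-joint arm with a two-finger parallel gripper is mounted at the origin on the work surface; the furniture and walls round the work are solid. World frame = base frame: x ahead of the robot, y to its left, z up, the work surface at z = 0. Lengths are in m, angles in rad, forces in N, time in s.
With the tool pointing down it reaches from about 0.375 to 0.975 m from the base axis. Payload 3.8 kg.
Tool frame: the origin (TCP) lies on the centre line of the jaws, within the pads' length; the fingertips stand 14 mm ahead of it and the grasp point (between the pads) lies 5 mm behind it; z points along the fingers, y is the line along which they close (so a half turn about z gives the same grasp; the last joint's range is limited). The gripper opens to 85 mm and grips with 20 to 120 N. Pads are 22 mm wide; open, the fingers measure 114 mm over their backs; the gripper's body (76 mm by 85 mm) begins 54 mm behind the grasp point. The pads swing forward as they close: fully open they stand 13 mm farther back than shut.
Start: joints at [1.253, 0.264, 1.604, -0, 1.274, -0.037], TCP at [0.187, 0.649, 0.245] pointing down, gripper open.
Joint ranges: [-2.63, 2.63], [-0.94, 2.18], [0.31, 2.57], [-1.31, 4.45], [0, 2.66], [-2.55, 2.55]. Speed limits (rad/s): [2.57, 2.57, 3.14, 3.14, 3.14, 3.14].

### API

Orientations are given as a rotation vector (axis times angle).
In Python, from workcell import bot, eyes, spot_in gives the robot as it stands.
- The arm moves only by the tool carry_out, never from a script. Its argument "series" is text: rows parted by semicolons, each of 4 numbers parted by spaces: the shift along the world's x, y, z in m, then the turn about the world's z in degrees. In form: tx ty tz roll; .... A call has 1 to 20 rows; each row shifts and turns the commanded pose from where the row before left it; what a row does not reach is not made up. A row lasts 1/8 s, in which the tool goes at most 62.5 mm and 10.7 degrees, less where a joint would pass 70% of its speed; a pose out of reach is approached as far as the arm can. A call is refused whole if a number of a shift passes 0.0625 or a number of a turn 10.7, either way. A call with a gripper value outside its range is refused whole. "jaw" is the gripper command: -1 is shut, 1 is fully open, values between are in proportion, set as the call begins (left out, the last holds). The fingers move at their own pace and stop on an object; "grip_force" is the grip in N (left out, the last holds). Time passes only in rows, so rows that do not move let the fingers close. It gives the time, the measured TCP pose, the force, the opening and the grip force at its end, in the units of the state.
- bot.read_state(): the state, without advancing time (a new reading comes with each control period).
- eyes.read_camera(name): name is "side" or "top" or "wrist"; returns (picture, depth): 420x560x3 uint8, blue, green, red; 420x560 float32, m along the optical axis (not along the pixel's ray), 0 where there is no reading.
- eyes.get_calibration(name): a dict with "K" (3x3 intrinsics, pixels), "position" and "rotation" of the camera in the world; the wrist camera has in their place "T_tool_cam" (4x4, takes a point from camera to tool coordinates, whose origin is the TCP and whose axes are the flange's). Camera axes: x right, y down, z forward; pixel columns grow to the right and rows downward; lengths in m; the calibration is good to about 2 mm. A picture is of the moment at which its call begins: read the wrist's pose just before it. get_calibration takes no time and is no camera call.
- bot.finish_job(): hands the job in; it is judged then, once.
Trained networks look in the newest picture that a camera, given by its name, has taken for a name from the list of things; names that differ only in an ending like _2 or _b are one class to them, and where a whole thing is asked for, a point or a joint stands for the part that bears it (a point fixed in the world has none). Each returns a list of dicts, best first, with "score" (0 to 1); they miss things now and then, are a little off and sometimes report something else, mostly with a low value. They report only what shows in the picture. A call takes as long as a camera call. They do not tell look-alikes from the thing itself.
- spot_in(camera, target): "rect" ([centre column, centre row, width, height] in pixels, round what is visible of it).
The state is a dict: "time": time; "q": joint angles; "joint_vel": joint speeds; "joint_torque": joint torques, N m; "tool_pos": TCP position; "tcp_rot": TCP orientation; "wrist_force": force on the tool from outside, world axes, zero at the start; "torque": the same for the moment, N m; "width": opening from 0.0 (shut) to 1.0 (fully open); "grip_force": force on a finger pad.
Only numpy, scipy, OpenCV 4.12 (cv2) and the standard library are available. Lean on these libraries where they do the work, as an engineer would, in place of code of your own. Each camera call takes 0.05 s, during which the arm holds its last target. There are 200 camera calls.

### The job

Stand the jar with the raised yellow cap in the round nest on the capping press's loading slide, push the slide fully home under the ram, then turn the handwheel (someone left it a little way into its turn) clockwise to complete exactly one revolution, onward all the way, until it comes up firmly against its sprung rest with the ram raised again, so that this one stroke presses the cap home. Feel for the rest: lean on it with about 15 N for a moment but never force it, set the jar down gently so that the hand does not push the cap in, and leave the other things alone.

Things in the scene. Friction and masses are not known exactly. Their poses are not given: they have to be found in the camera images.
- press: Green bench capping press screwed to the table, bed 185x340 mm, 14 high. Origin on the table under the common axis of ram, spindle and handwheel; z up; the loading slide runs out along its -y, the column (42x74 mm) stands at +x. Column and head reach 225 mm high; the rubber ram pad under the head is 48 mm wide, face at 160 mm when up. The wheel runs above the head with nothing over it.
- nest (a point): Centre of the floor of the round black nest on the loading slide, 26 mm above the table. The nest wall stands 10 mm above this floor, bore 77 mm. Moves with the slide. The jar's foot stands on this point.
- pull_knob (a point): Middle of the upright black pull knob of the loading slide, 66 mm above the table: 21 mm thick from 58 to 76 mm height, rounded top at 82 mm, slimmer below. It stands 160 mm out from the nest centre (press -y). Moves with the slide. The slide rubs with about 3 N.
- carriage (a joint): Travel of the loading slide in m along the press's +y: 0 fully out (start), 0.180 fully home against its stop, with the nest under the ram.
- ram (a joint): How far the ram has come down, in m: 0 fully up. Turning the wheel clockwise (seen from above) sends it down to 0.016 at half a turn and lifts it again in the second half; near the top it hardly moves. It starts up to 0.006 down and meets a raised cap at about 0.009.
- handwheel: Dark steel three-spoke handwheel, 127 mm across, rim 14 mm thick, on top of the head; origin on its axis, 226 mm above the table. It is clamped on its spindle at any angle, so the crank's rest place differs from day to day, and it was left 17 to 63 degrees past its back rest. Clockwise it turns one revolution from rest to rest. Friction asks about 3 N at the crank, the cap up to 13 N.
- crank (a point): On the axis of the wheel's upright black crank grip at mid-grip: 290 mm above the table, 54 mm from the wheel's axis. The grip is 23 mm thick, straight from 272 to 300 mm height, rounded top at 313 mm; it spins freely on its pin, so a hand need not turn with it.
- rest (a joint): Give of the sprung rest that ends the turn, in rad of the wheel: 0 untouched, 0.01 to 0.02 from bearing drag while the wheel is being turned, growing once the wheel has met the rest and is pressed on, 3.7 N per mm at the crank. 0.075 (about 15 N at the crank) is firmly against it, 0.04 (8 N) barely; at 0.11 (22 N) the spring is overrun, which must not happen.
- jar: Glass jar of dark paste, 70 mm across, foot 63 mm; origin at the centre of its underside, z up. 0.3 to 0.5 kg. Its yellow push-on cap, 60 mm across and 20 mm high, has only been started on the neck and stands 7 mm raised: cap from 105 to 125 mm above the jar's underside. Grasp it round the cap.
- cap (a joint): How far the yellow cap has been pushed down on the jar's neck, in m: 0 as started, 0.006 or so when pressed home by the ram (0.0075 at most). It grips the neck with about 60 N.
- spice_jar: Small spice jar with a black lid, 41 mm across, 105 high, standing to the left of the press; origin at the centre of its underside. A bystander.
- lime: Green lime about 57x46x45 mm lying at the left front of the press. A bystander.
- small_jar: Closed jar with a red lid, 60 mm across, 86 high, at the right rear of the table; origin at the centre of its underside. A bystander.
There are look-alikes about, which are no part of the job. What is shaped like the jar but purple is not meant.

How it is judged:
By the outcome, as a careful person would: the job done as asked, in the order asked, and still so for the second after the job is handed in, with the robot touching nothing.
It also fails if it takes over 72 s, if anything falls off the work surface, if the arm or the gripper's body presses on something with over 40 N, if the wrist force passes 120 N, or if a joint passes its speed limit or range.

## Working session

There is one attempt and no reset: what is moved stays moved. The work goes in short steps, Python scripts to look and compute and a tool call to move; the robot and the scene stay as the last step left them, time stands still between calls to the robot, and variables do not carry over. Pictures are saved under pics/ and viewed, at most 10 in all, crops included, and the job is handed in when it is done.

Besides the shell and the picture viewer there is one more tool, called after ">>>" as a command line: name --argument value ..., lists and objects as JSON in quotes. carry_out: Moves the arm, as the interface text tells. Its arguments: {"type":"object","properties":{"series":{"type":"string"},"jaw":{"type":"number"},"grip_force":{"type":"number"}},"required":["series"]}

```bash
mkdir -p pics
cat > h.py <<'E'
import numpy as np, cv2
from scipy.spatial.transform import Rotation as R
from workcell import bot, eyes, spot_in
def cal(n):
    c=eyes.get_calibration(n); K=np.array(c["K"])
    if n=="wrist":
        s=bot.read_state(); T=np.eye(4); T[:3,:3]=R.from_rotvec(s["tcp_rot"]).as_matrix(); T[:3,3]=s["tool_pos"]
        M=T@np.array(c["T_tool_cam"])
    else:
        M=np.eye(4); r=np.array(c["rotation"]); M[:3,:3]=r if r.shape==(3,3) else R.from_rotvec(r).as_matrix(); M[:3,3]=c["position"]
    return K,M
def cloud(n):
    K,M=cal(n); im,d=eyes.read_camera(n)
    v,u=np.mgrid[:d.shape[0],:d.shape[1]]
    P=np.stack([(u-K[0,2])/K[0,0]*d,(v-K[1,2])/K[1,1]*d,d],-1)
    W=P@M[:3,:3].T+M[:3,3]; W[d<=0]=np.nan
    return im,W
def onplane(n,u,v,z):
    K,M=cal(n); r=M[:3,:3]@np.array([(u-K[0,2])/K[0,0],(v-K[1,2])/K[1,1],1]); return M[:3,3]+r*(z-M[2,3])/r[2]
E
python3 - <<'E'
from h import *
np.set_printoptions(precision=3,suppress=True)
for n in ("top","side"):
    im,W=cloud(n); cv2.imwrite(f"pics/{n}0.png",im); np.save(f"{n}W.npy",W)
    K,M=cal(n); print(n,M[:3,3],M[:3,2])
    for t in ("press","pull_knob","nest","handwheel","crank","jar"):
        for r in spot_in(n,t)[:3]:
            u,v=[int(round(x)) for x in r["rect"][:2]]
            print(t,round(r["score"],2),np.round(r["rect"]),W[min(v,419),min(u,559)])
print(bot.read_state())
E
```

```text
top [0.373 0.025 1.491] [ 0.084 -0.016 -0.996]
press 0.79 [268. 192. 166.  82.] [0.518 0.041 0.021]
pull_knob 0.61 [311. 202.  81.  32.] [ 0.492 -0.079  0.023]
pull_knob 0.28 [214. 193.  57.  53.] [0.49  0.163 0.263]
nest 0.77 [311. 204.  80.  35.] [ 0.486 -0.079  0.027]
handwheel 0.96 [217. 196.  54.  57.] [0.483 0.157 0.262]
crank 0.55 [210. 216.  11.  10.] [0.434 0.166 0.313]
jar 0.72 [378. 224.  34.  32.] [ 0.429 -0.245  0.13 ]
jar 0.64 [351. 167.  35.  31.] [ 0.577 -0.175  0.127]
side [ 0.238 -0.814  0.694] [ 0.236  0.828 -0.508]
pull_knob 0.6 [292. 280.  50.  50.] [ 0.479 -0.061  0.024]
nest 0.64 [295. 279.  49.  46.] [ 0.485 -0.066  0.03 ]
handwheel 0.67 [268. 153.  57.  31.] [0.487 0.155 0.261]
crank 0.48 [245. 143.   9.  23.] [0.43  0.156 0.295]
jar 0.89 [302. 332.  35.  70.] [ 0.425 -0.29   0.101]
jar 0.81 [358. 293.  38.  65.] [ 0.572 -0.215  0.09 ]
jar 0.62 [268. 152.  51.  34.] [0.488 0.16  0.261]
{'time': 0.7, 'q': array([ 1.253,  0.264,  1.604, -0.   ,  1.274, -0.037]), 'joint_vel': array([ 0.001, -0.001,  0.001,  0.001,  0.001,  0.   ]), 'joint_torque': array([  0.001, -51.483, -36.762,  -0.   ,   0.001,   0.   ]), 'tool_pos': array([0.187, 0.649, 0.245]), 'tcp_rot': array([0.44 , 3.111, 0.   ]), 'wrist_force': array([-0.108, -0.003, -0.578]), 'torque': array([-0.017,  0.037, -0.017]), 'grip_force': 0.0, 'width': 0.9986465242498044}
```

Run:
```python
import cv2,numpy as np
a=cv2.imread("pics/top0.png")[130:270,160:430]; b=cv2.imread("pics/side0.png")[110:390,190:450]
a=cv2.resize(a,(780,404)); cv2.imwrite("pics/t1.png",a); cv2.imwrite("pics/s1.png",cv2.resize(b,None,fx=2.1,fy=2.1))
```

```text
(no output)
```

View pics/t1.png

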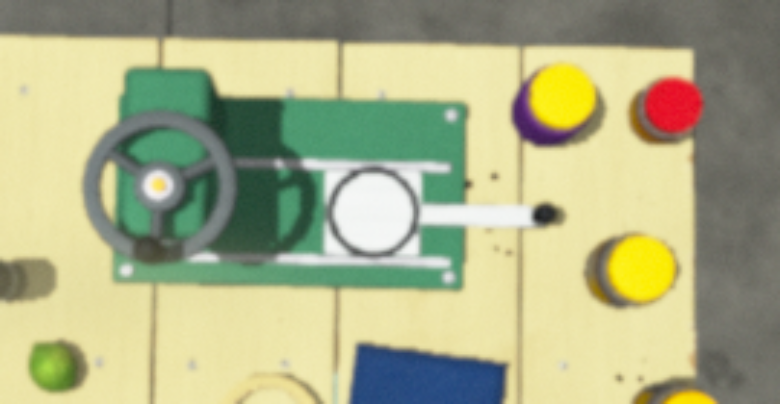

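View pics/s1.png

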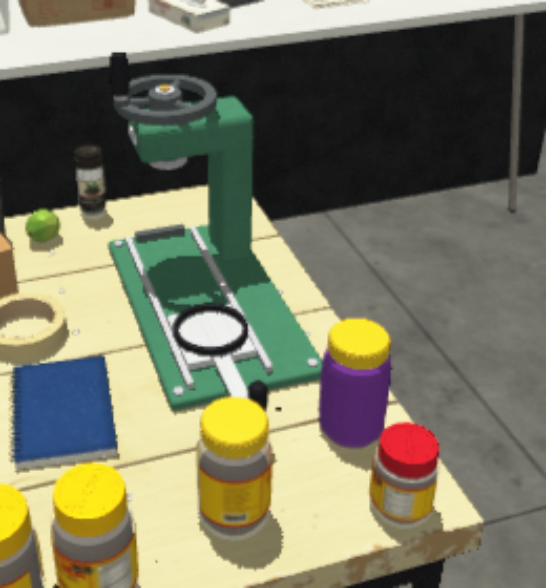

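The top view shows the press with its slide out to the right (-y), the crank at the wheel's near side (150,248), a purple look-alike (560,100), and several yellow-capped jars. I'll compare the cap heights and fit the geometry.

```bash
python3 - <<'E'
import numpy as np,cv2
from h import cal
np.set_printoptions(precision=4,suppress=True)
cl={}
for n in ("top","side"):
    W=np.load(f"{n}W.npy"); im=cv2.imread(f"pics/{n}0.png"); hsv=cv2.cvtColor(im,cv2.COLOR_BGR2HSV)
    table=W[(abs(W[...,2])<.015)&(W[...,0]>.3)&(W[...,0]<.6)&(abs(W[...,1])<.4)]
    print(n,"table z",np.median(table[:,2]))
    m=((hsv[...,0]>20)&(hsv[...,0]<33)&(hsv[...,1]>170)&(W[...,2]>.06)&(W[...,2]<.16)).astype(np.uint8)
    k,l,s,c=cv2.connectedComponentsWithStats(m)
    for i in range(1,k):
        if s[i,4]<60: continue
        P=W[l==i]; zt=np.percentile(P[:,2],90); T=P[P[:,2]>zt-.004]
        print(" blob",c[i],s[i,4],"ztop med",np.median(T[:,2]),"zmin",np.percentile(P[:,2],3),"c",(T[:,:2].max(0)+T[:,:2].min(0))/2,T[:,:2].max(0)-T[:,:2].min(0))
    X=W.reshape(-1,3)
    def reg(x0,x1,y0,y1,z0,z1): return X[(X[:,0]>x0)&(X[:,0]<x1)&(X[:,1]>y0)&(X[:,1]<y1)&(X[:,2]>z0)&(X[:,2]<z1)]
    cr=reg(.38,.6,.05,.27,.28,.33); print("crank",len(cr),cr.mean(0),cr.min(0),cr.max(0))
    w=reg(.38,.6,.05,.27,.235,.275); print("wheel z",np.percentile(w[:,2],[5,50,95]),(w.max(0)+w.min(0))/2,w.max(0)-w.min(0))
    kn=reg(.43,.56,-.25,-.16,.055,.1); print("knob",len(kn),kn.mean(0),kn.min(0),kn.max(0))
    ne=reg(.4,.56,-.15,.0,.031,.045); print("nest",len(ne),(ne.max(0)+ne.min(0))/2,ne.max(0)-ne.min(0))
E
python3 -c "
import cv2
b=cv2.imread('pics/side0.png')[250:420,150:400]
cv2.imwrite('pics/s2.png',cv2.resize(b,None,fx=3.2,fy=3.2,interpolation=cv2.INTER_CUBIC))"
```

```text
top table z 0.0006682204535868319
 blob [354.2909 163.1532] 385 ztop med 0.12689582372867003 zmin 0.11916713018766528 c [ 0.5875 -0.1845] [0.0532 0.0554]
 blob [381.4643 222.7143] 420 ztop med 0.12679643153526854 zmin 0.11673690154995886 c [ 0.4332 -0.2562] [0.0543 0.057 ]
 blob [398.3341 276.3825] 434 ztop med 0.12890221001079194 zmin 0.11388178896587109 c [ 0.2967 -0.299 ] [0.056  0.0574]
 blob [393.7851 307.3298] 470 ztop med 0.11874862861834368 zmin 0.10902194548470052 c [ 0.2159 -0.2878] [0.0585 0.0612]
crank 87 [0.4351 0.1635 0.3079] [0.4256 0.154  0.2816] [0.4459 0.1754 0.3172]
wheel z [0.248  0.2543 0.2603] [0.4877 0.1612 0.255 ] [0.1258 0.1239 0.0363]
knob 146 [ 0.4904 -0.1982  0.0817] [ 0.4303 -0.2438  0.0577] [ 0.56   -0.167   0.0999]
nest 173 [ 0.4888 -0.0744  0.0378] [0.0865 0.1474 0.0135]
side table z 0.00021665999784242773
 blob [360.627  273.0288] 555 ztop med 0.1252055130002634 zmin 0.11115941160072593 c [ 0.5877 -0.1873] [0.0571 0.057 ]
 blob [301.3923 313.0572] 752 ztop med 0.1252330508070767 zmin 0.11029603383345873 c [ 0.4338 -0.259 ] [0.0583 0.0584]
 blob [232.3245 347.6141] 977 ztop med 0.12758376885070688 zmin 0.11136416367311773 c [ 0.2951 -0.3014] [0.0573 0.0592]
 blob [298.9651 342.7904] 229 ztop med 0.07781417062091439 zmin 0.06089242764756684 c [ 0.423  -0.2805] [0.0468 0.0297]
 blob [185.0249 358.8791] 1125 ztop med 0.11763866260023459 zmin 0.10017794293868063 c [ 0.2154 -0.2919] [0.0598 0.0626]
 blob [196.35   388.9833] 60 ztop med 0.06752611553813592 zmin 0.060884234759577015 c [ 0.2247 -0.3231] [0.0261 0.0082]
crank 119 [0.4325 0.1572 0.2974] [0.4233 0.1514 0.2801] [0.4444 0.1684 0.3136]
wheel z [0.2422 0.2525 0.2619] [0.486  0.1591 0.2564] [0.124  0.1284 0.0361]
knob 243 [ 0.5267 -0.1886  0.0769] [ 0.4759 -0.2072  0.0554] [ 0.5598 -0.17    0.0997]
nest 170 [ 0.4869 -0.032   0.0351] [0.0877 0.064  0.0082]
```

View pics/s2.png

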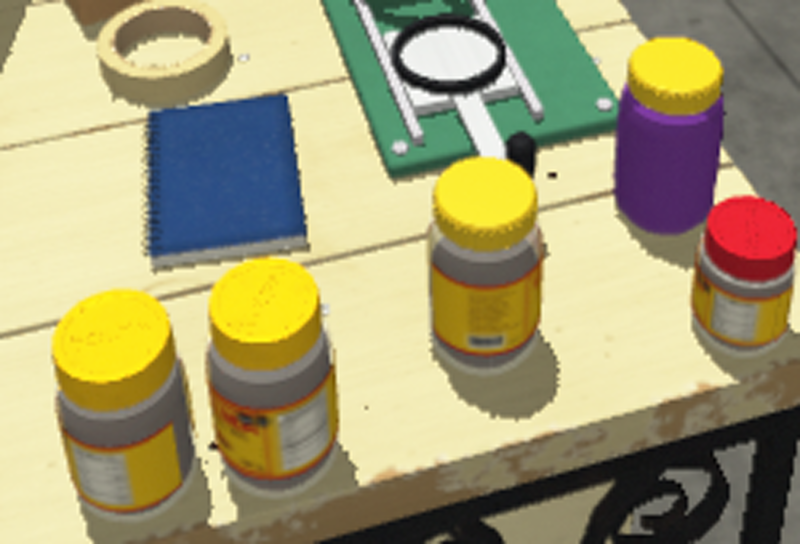

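The side view shows the ribbed, high-standing cap on the jar at (485,205). It has the same shape as the purple one and its top is at 0.125 m, so this is the jar. The two on the left differ (0.1275 and 0.118, printed caps). Now I'll fit the slide geometry carefully.

Run:
```python
import numpy as np,cv2
from scipy.optimize import least_squares
np.set_printoptions(precision=4,suppress=True)
def circ(P):
    f=lambda p:np.hypot(P[:,0]-p[0],P[:,1]-p[1])-p[2]
    r=least_squares(f,[*P[:,:2].mean(0),.05],loss="soft_l1",f_scale=.003); return r.x,len(P)
for n in ("top","side"):
    W=np.load(f"{n}W.npy"); im=cv2.imread(f"pics/{n}0.png"); g=im.max(2)
    X=W.reshape(-1,3); G=g.reshape(-1); C=im.reshape(-1,3).astype(int)
    box=lambda x0,x1,y0,y1,z0,z1:(X[:,0]>x0)&(X[:,0]<x1)&(X[:,1]>y0)&(X[:,1]<y1)&(X[:,2]>z0)&(X[:,2]<z1)
    m=box(.42,.56,-.14,0.0,.02,.05)&(G<80); print(n,"nest ring",circ(X[m]),X[m].min(0),X[m].max(0))
    m=box(.44,.54,-.25,-.15,.02,.1)&(G<80); print("knob dark",m.sum(),np.median(X[m],0),X[m].min(0),X[m].max(0))
    m=box(.4,.57,.07,.25,.245,.266); Q=X[m]; c=Q[:,:2].mean(0)
    Q=Q[np.hypot(*(Q[:,:2]-[.487,.160]).T)>.045]; print("wheel",circ(Q))
    m=box(.35,.68,-.2,.3,.006,.02)&(C[:,1]>C[:,2]+25)&(C[:,1]>C[:,0]+10); h=cv2.minAreaRect(X[m][:,:2].astype(np.float32)); print("bed",m.sum(),h,X[m].min(0),X[m].max(0))
```

```text
<stdin>:6: RuntimeWarning: Mean of empty slice.
  ret = um.true_divide(
Traceback (most recent call last):
ValueError: Initial guess is outside of provided bounds
```

Run:
```python
import numpy as np,cv2
from h import *
np.set_printoptions(precision=4,suppress=True)
def circ(P,r0):
    from scipy.optimize import least_squares
    f=lambda p:np.hypot(P[:,0]-p[0],P[:,1]-p[1])-p[2]
    r=least_squares(f,[*np.median(P[:,:2],0),r0],loss="soft_l1",f_scale=.002); return r.x,len(P),np.abs(r.fun).mean()
for n,(uu,vv) in {"top":(289,203),"side":(290,267)}.items():
    W=np.load(f"{n}W.npy"); im=cv2.imread(f"pics/{n}0.png"); g=im.max(2)
    u,v=np.meshgrid(np.arange(560),np.arange(420))
    K,M=cal(n)
    m=(abs(u-uu)<28)&(abs(v-vv)<25)&(g<90)
    def proj(m,z):
        U,V=u[m],v[m]; r=np.stack([(U-K[0,2])/K[0,0],(V-K[1,2])/K[1,1],np.ones(len(U))],-1)@M[:3,:3].T
        return M[:3,3]+r*((z-M[2,3])/r[:,2])[:,None]
    print(n,"nest pixel-ring",circ(proj(m,.034),.04),"floor",W[vv,uu])
    X=W.reshape(-1,3); C=im.reshape(-1,3).astype(int); G=g.reshape(-1)
    box=lambda x0,x1,y0,y1,z0,z1:(X[:,0]>x0)&(X[:,0]<x1)&(X[:,1]>y0)&(X[:,1]<y1)&(X[:,2]>z0)&(X[:,2]<z1)
    mk=box(.44,.54,-.26,-.14,.05,.1)&(G<110); print("knob",mk.sum(),np.median(X[mk],0) if mk.any() else 0)
    mw=box(.4,.57,.07,.25,.24,.266); Q=X[mw]; Q=Q[np.hypot(*(Q[:,:2]-[.487,.160]).T)>.045]; print("wheel",circ(Q,.06))
    mb=box(.35,.7,-.2,.35,.006,.022)&(C[:,1]>C[:,2]+25)&(C[:,1]>C[:,0]+10)
    print("bed",mb.sum(), cv2.minAreaRect(X[mb][:,:2].astype(np.float32)) if mb.any() else 0)
```

```text
top nest pixel-ring (array([0.4947, 0.0916, 0.0472]), 104, np.float64(0.0038542215878832288)) floor [ 0.4883 -0.0181  0.0244]
knob 57 [ 0.4812 -0.1792  0.0816]
wheel (array([0.4888, 0.1615, 0.0558]), 893, np.float64(0.003804551649765861))
bed 3724 ((0.5079206228256226, 0.06294988840818405), (0.3383910655975342, 0.18228255212306976), 89.59791564941406)
side nest pixel-ring (array([0.4889, 0.0028, 0.0592]), 680, np.float64(0.016226191952245245)) floor [ 0.4889 -0.0156  0.0264]
knob 94 [ 0.4855 -0.1847  0.078 ]
wheel (array([0.4867, 0.1553, 0.0558]), 645, np.float64(0.003159329993376138))
bed 3564 ((0.5078068971633911, 0.05880087614059448), (0.34082961082458496, 0.18485581874847412), 89.60246276855469)
```

>>> carry_out --series "0.03 -0.05 0.022 -9.6; 0.03 -0.05 0.022 -9.6; 0.03 -0.05 0.022 -9.6; 0.03 -0.05 0.022 -9.6; 0.03 -0.05 0.022 -9.6; 0.03 -0.05 0.022 -9.6; 0.03 -0.05 0.022 -9.6; 0.004 -0.056 0 -9.6; 0.004 -0.056 0 -9.6; 0.004 -0.056 0 -9.6; 0.004 -0.056 0 -9.6; 0.004 -0.056 0 -9.6; 0.004 -0.056 0 -9.6; 0.004 -0.056 0 -9.6; 0.004 -0.056 0 -9.6; 0.004 -0.056 0 -9.6; 0.004 -0.056 0 -9.6; 0 0 -0.05 0; 0 0 -0.05 0; 0 0 0 0" --jaw 1

```text
time: 3.2
tool_pos: [0.4342, -0.2599, 0.2945]
tcp_rot: [-3.136, -0.019, 0.013]
wrist_force: [0.3, 0.1, -0.1]
width: 0.998
grip_force: 0.0
```

Run:
```python
from h import *
np.set_printoptions(precision=4,suppress=True)
s=bot.read_state(); print(s["time"],s["tool_pos"],R.from_rotvec(s["tcp_rot"]).as_matrix(),s["q"],s["wrist_force"])
im,W=cloud("wrist"); cv2.imwrite("pics/w1.png",im); np.save("w1.npy",W)
print(cal("wrist")[1])
hsv=cv2.cvtColor(im,cv2.COLOR_BGR2HSV)
m=((hsv[...,0]>20)&(hsv[...,0]<33)&(hsv[...,1]>150)&(W[...,2]>.115)&(W[...,2]<.14)).astype(np.uint8)
k,l,st,c=cv2.connectedComponentsWithStats(m)
for i in range(1,k):
    if st[i,4]<300: continue
    P=W[l==i]; (x,y),r=cv2.minEnclosingCircle(P[:,:2].astype(np.float32)); print(c[i],st[i,4],x,y,r,np.median(P[:,2]))
```

```text
3.2 [ 0.4342 -0.2599  0.2945] [[ 0.9999  0.0119 -0.0083]
 [ 0.0119 -0.9999  0.0056]
 [-0.0083 -0.0057 -0.9999]] [-0.5885 -0.0808  1.888   0.      1.3444  0.9704] [ 0.3316  0.0684 -0.127 ]
[[ 0.0132 -0.9533 -0.3017  0.5125]
 [-0.9999 -0.0131 -0.0024 -0.2598]
 [-0.0017  0.3017 -0.9534  0.4266]
 [ 0.      0.      0.      1.    ]]
[287.1126 182.0198] 959 0.44160792231559753 -0.2644385099411011 0.02275712415575981 0.12534376152689947
[316.3762 311.9457] 2100 0.2955491244792938 -0.29979005455970764 0.029515020549297333 0.1277043221328124
[303.5063 357.6967] 877 0.21941588819026947 -0.2896016538143158 0.029025649651885033 0.11787281418300116
```

View pics/w1.png

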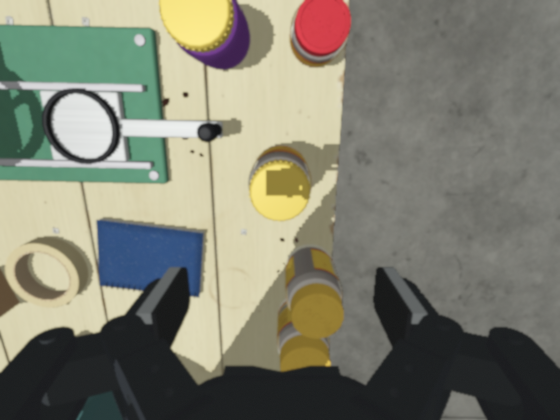

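The wrist view shows the target cap at (280,190), the knob at (207,131), and the nest ring at (82,125). The other two jars are lower down, under the hand.

Run:
```python
from h import *
np.set_printoptions(precision=4,suppress=True)
im=cv2.imread("pics/w1.png"); W=np.load("w1.npy"); K,M=cal("wrist")
u,v=np.meshgrid(np.arange(560),np.arange(420))
m=(abs(u-280)<45)&(abs(v-185)<50)&(W[...,2]>.120)&(W[...,2]<.131)
P=W[m][:,:2]; print("cap",m.sum(),cv2.minEnclosingCircle(P.astype(np.float32)),(P.max(0)+P.min(0))/2,P.mean(0),np.median(W[m][:,2]))
g=im.max(2)
m=(abs(u-82)<45)&(abs(v-125)<42)&(g<70)&(W[...,2]>.028)&(W[...,2]<.045)
P=W[m][:,:2]; print("nest",m.sum(),cv2.minEnclosingCircle(P.astype(np.float32)),np.median(W[m],0))
m=(abs(u-208)<16)&(abs(v-131)<14)&(W[...,2]>.055)&(W[...,2]<.1)&(g<120)
print("knob",m.sum(),W[m].mean(0),W[m].min(0),W[m].max(0))
```

```text
cap 2867 ((0.4333249628543854, -0.25698792934417725), 0.03075549565255642) [ 0.4331 -0.257 ] [ 0.4349 -0.2571] 0.12529784724010407
nest 1012 ((0.4876135587692261, -0.018189795315265656), 0.04442363232374191) [ 0.4904 -0.0038  0.0354]
knob 315 [ 0.4867 -0.1802  0.0786] [ 0.4769 -0.188   0.059 ] [ 0.496  -0.1702  0.0843]
```

>>> carry_out --series "-0.001 0.003 -0.05 0; 0 0 -0.05 0; 0 0 -0.04 0; 0 0 -0.03 0; 0 0 -0.014 0; 0 0 0 0; 0 0 0 0"

```text
time: 4.12
tool_pos: [0.4377, -0.2594, 0.1176]
tcp_rot: [3.139, 0.02, 0.005]
wrist_force: [0.9, -0.2, 0.2]
width: 0.996
grip_force: 0.0
```

>>> carry_out --series "0 0 0 0"

```text
time: 4.25
tool_pos: [0.4372, -0.2592, 0.1171]
tcp_rot: [3.14, 0.02, 0.004]
wrist_force: [-0.2, -0.3, -0.4]
width: 0.995
grip_force: 0.0
```

Run:
```python
from h import *
for _ in range(2):
    s=bot.read_state(); print(s["time"],s["tool_pos"],s["tcp_rot"],s["joint_vel"],s["q"])
```

```text
4.25 [ 0.43722023 -0.25917451  0.11706651] [3.13983591 0.01955037 0.00408464] [ 0.0001113   0.00243622  0.0096776   0.00041042 -0.00149274  0.00132651] [-5.84129472e-01  6.65899829e-02  2.08513327e+00  4.99385922e-05
  9.86765459e-01  9.74186431e-01]
4.25 [ 0.43722023 -0.25917451  0.11706651] [3.13983591 0.01955037 0.00408464] [ 0.0001113   0.00243622  0.0096776   0.00041042 -0.00149274  0.00132651] [-5.84129472e-01  6.65899829e-02  2.08513327e+00  4.99385922e-05
  9.86765459e-01  9.74186431e-01]
```

>>> carry_out --series "-0.003 0.002 -0.005 0; 0 0 0 0; 0 0 0 0"

```text
time: 4.62
tool_pos: [0.4329, -0.2563, 0.1101]
tcp_rot: [-3.141, -0.019, 0.0]
wrist_force: [0.4, 0.1, 0.6]
width: 0.999
grip_force: 0.0
```

>>> carry_out --series "0 0 0 0; 0 0 0 0; 0 0 0 0; 0 0 0 0; 0 0 0 0; 0 0 0 0" --jaw -1 --grip_force 40

```text
time: 5.38
tool_pos: [0.4334, -0.2568, 0.1107]
tcp_rot: [3.141, 0.02, 0.001]
wrist_force: [1.9, -1.4, 3.4]
width: 0.681
grip_force: 43.8
```

>>> carry_out --series "0 0 0.01 0; 0 0 0.03 0; 0 0 0.04 0; 0 0 0.04 0; 0.006 0.025 0 0; 0.008 0.035 0 0; 0.01 0.045 0 0; 0.01 0.045 0 0; 0.01 0.044 0 0; 0.007 0.03 0 0; 0.003 0.015 0 0; 0 0 0 0; 0 0 0 0; 0 0 0 0"

```text
time: 7.12
tool_pos: [0.4868, -0.0185, 0.2302]
tcp_rot: [3.141, 0.017, -0.0]
wrist_force: [-0.1, -0.3, -3.3]
width: 0.683
grip_force: 44.5
```

Run:
```python
from h import *
np.set_printoptions(precision=4,suppress=True)
print(bot.read_state()["tool_pos"],bot.read_state()["wrist_force"],bot.read_state()["torque"])
out=[]
for n,b in (("top",(250,160,330,240)),("side",(230,150,360,300))):
    im,W=cloud(n); cv2.imwrite(f"pics/{n}1.png",im); x0,y0,x1,y1=b; c=im[y0:y1,x0:x1]; out.append(cv2.resize(c,None,fx=400/c.shape[0]*.9,fy=400/c.shape[0]*.9))
cv2.imwrite("pics/m1.png",np.hstack(out))
im,W=cloud("wrist"); np.save("w2.npy",W); cv2.imwrite("pics/w2.png",im)
```

```text
[ 0.4868 -0.0185  0.2302] [-0.0777 -0.3421 -3.2654] [-0.0058  0.0124 -0.0166]
```

View pics/w2.png

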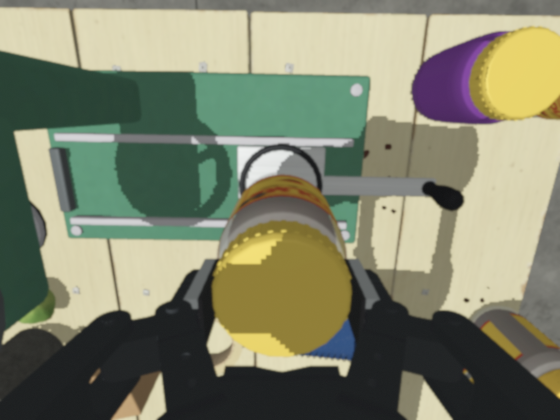

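The jar hangs straight over the nest, with the ring at (281,184) in line with it. Lowering.

>>> carry_out --series "0.001 0 -0.02 0; 0 0 -0.03 0; 0 0 -0.02 0; 0 0 -0.012 0; 0 0 -0.005 0; 0 0 0 0; 0 0 0 0; 0 0 0 0"

```text
time: 8.28
tool_pos: [0.4887, -0.0175, 0.1441]
tcp_rot: [3.141, 0.019, 0.002]
wrist_force: [0.5, 0.5, -3.1]
width: 0.682
grip_force: 44.5
```

>>> carry_out --series "0 0 -0.002 0; 0 0 -0.001 0; 0 0 0 0; 0 0 0 0"

```text
time: 8.78
tool_pos: [0.488, -0.0174, 0.1402]
tcp_rot: [-3.142, -0.019, 0.0]
wrist_force: [-0.4, -0.2, -3.2]
width: 0.683
grip_force: 44.5
```

>>> carry_out --series "0 0 -0.001 0; 0 0 -0.001 0; 0 0 0 0; 0 0 0 0"

```text
time: 9.28
tool_pos: [0.4881, -0.0174, 0.1383]
tcp_rot: [-3.142, -0.02, 0.0]
wrist_force: [0.5, -0.5, -3.4]
width: 0.685
grip_force: 44.5
```

>>> carry_out --series "0 0 -0.001 0; 0 0 0 0; 0 0 0 0"

```text
time: 9.65
tool_pos: [0.488, -0.0174, 0.1373]
tcp_rot: [-3.142, -0.019, 0.0]
wrist_force: [-0.3, 0.0, -2.3]
width: 0.68
grip_force: 44.5
```

Nearly in contact (weight dropping).

>>> carry_out --series "0 0 -0.0005 0; 0 0 0 0; 0 0 0 0"

```text
time: 10.02
tool_pos: [0.4881, -0.0175, 0.1368]
tcp_rot: [3.142, 0.019, -0.0]
wrist_force: [0.4, -0.3, -2.8]
width: 0.685
grip_force: 44.5
```

>>> carry_out --series "0 0 -0.0007 0; 0 0 0 0; 0 0 0 0"

```text
time: 10.4
tool_pos: [0.4884, -0.0175, 0.1367]
tcp_rot: [3.141, 0.02, 0.001]
wrist_force: [-0.2, -0.2, 2.1]
width: 0.68
grip_force: 45.1
```

>>> carry_out --series "0 0 0 0; 0 0 0 0; 0 0 0 0; 0 0 0 0" --jaw 1

```text
time: 10.9
tool_pos: [0.4881, -0.0174, 0.136]
tcp_rot: [-3.142, -0.019, 0.0]
wrist_force: [0.6, 0.2, -0.3]
width: 0.999
grip_force: 0.0
```

>>> carry_out --series "0 0 0.01 0; 0 0 0.03 0; 0 0 0.03 0; 0 -0.03 0.01 0; 0 -0.05 0 0; 0 -0.05 0 0; 0 -0.032 0 0; 0 0 0 0; 0 0 0 0; 0 0 0 0"

```text
time: 12.15
tool_pos: [0.4881, -0.1784, 0.2162]
tcp_rot: [-3.141, -0.021, -0.0]
wrist_force: [0.2, 1.1, -0.7]
width: 1.001
grip_force: 0.0
```

Run:
```python
from h import *
np.set_printoptions(precision=4,suppress=True)
print(bot.read_state()["tool_pos"])
im,W=cloud("wrist"); np.save("w3.npy",W); cv2.imwrite("pics/w3.png",im)
X=W.reshape(-1,3); hsv=cv2.cvtColor(im,cv2.COLOR_BGR2HSV).reshape(-1,3)
m=(abs(X[:,0]-.487)<.03)&(abs(X[:,1]+.18)<.03)&(X[:,2]>.055)&(X[:,2]<.09); P=X[m]; print("knob",m.sum(),P.mean(0),P.min(0),P.max(0))
for n in("top","side"):
    im,W=cloud(n); X=W.reshape(-1,3); hsv=cv2.cvtColor(im,cv2.COLOR_BGR2HSV).reshape(-1,3)
    m=(abs(X[:,0]-.487)<.05)&(abs(X[:,1]+.018)<.05)&(X[:,2]>.135)&(X[:,2]<.165)&(hsv[:,0]>20)&(hsv[:,0]<33); P=X[m]; print("cap",n,m.sum(),(P.max(0)+P.min(0))/2,np.percentile(P[:,2],[5,50,75,90])); cv2.imwrite(f"pics/{n}2.png",im)
```

```text
[ 0.4881 -0.1784  0.2162]
knob 500 [ 0.4886 -0.1772  0.0779] [ 0.4763 -0.1872  0.0562] [ 0.4965 -0.1668  0.0841]
cap top 443 [ 0.4901 -0.0181  0.1488] [0.1457 0.1512 0.1531 0.1549]
cap side 409 [ 0.4872 -0.0216  0.1445] [0.1375 0.1504 0.1514 0.1521]
```

>>> carry_out --series "-0.001 0 -0.04 0; 0 0 -0.05 0; 0 0 -0.04 0; 0 0 -0.018 0; 0 0 -0.005 0; 0 0 0 0; 0 0 0 0; 0 0 0 0"

```text
time: 13.3
tool_pos: [0.4881, -0.1799, 0.0644]
tcp_rot: [3.141, 0.019, 0.004]
wrist_force: [0.0, -0.5, -0.6]
width: 1.002
grip_force: 0.0
```

>>> carry_out --series "0 0 0 0; 0 0 0 0; 0 0 0 0; 0 0 0 0; 0 0 0 0; 0 0 0 0; 0 0 0 0; 0 0 0 0" --jaw -1 --grip_force 25

```text
time: 14.3
tool_pos: [0.4869, -0.1773, 0.0632]
tcp_rot: [-3.138, -0.018, 0.001]
wrist_force: [0.1, 8.4, 4.8]
width: 0.236
grip_force: 24.6
```

>>> carry_out --series "0 0.004 0 0; 0 0.007 0 0; 0 0.01 0 0; 0 0.012 0 0; 0 0.012 0 0; 0 0.012 0 0; 0 0.012 0 0; 0 0.012 0 0; 0 0.012 0 0; 0 0.012 0 0; 0 0.012 0 0; 0 0.012 0 0; 0 0.012 0 0; 0 0.01 0 0; 0 0.008 0 0; 0 0.006 0 0; 0 0.004 0 0; 0 0.003 0 0; 0 0 0 0; 0 0 0 0"

```text
time: 16.8
tool_pos: [0.4883, -0.0065, 0.0633]
tcp_rot: [-3.141, -0.019, -0.004]
wrist_force: [5.5, -0.6, -0.4]
width: 0.238
grip_force: 24.5
```

>>> carry_out --series "0.001 0.002 0 0; 0 0.002 0 0; 0 0.002 0 0; 0 0.002 0 0; 0 0 0 0; 0 0 0 0"

```text
time: 17.55
tool_pos: [0.4884, 0.0009, 0.0633]
tcp_rot: [-3.141, -0.019, -0.001]
wrist_force: [4.2, -0.3, 3.0]
width: 0.238
grip_force: 24.8
```

>>> carry_out --series "0 0.001 0 0; 0 0.001 0 0; 0 0 0 0; 0 0 0 0"

```text
time: 18.05
tool_pos: [0.4884, 0.0024, 0.0633]
tcp_rot: [3.141, 0.019, 0.001]
wrist_force: [3.8, -2.8, 4.1]
width: 0.237
grip_force: 24.9
```

>>> carry_out --series "0 0.002 0 0; 0 0.001 0 0; 0 0 0 0; 0 0 0 0"

```text
time: 18.55
tool_pos: [0.4884, 0.003, 0.0633]
tcp_rot: [3.137, 0.022, 0.001]
wrist_force: [3.5, -13.4, 4.2]
width: 0.231
grip_force: 25.3
```

>>> carry_out --series "0 -0.002 0 0; 0 0 0 0; 0 0 0 0; 0 0 0 0; 0 0 0 0" --jaw 1

```text
time: 19.18
tool_pos: [0.4879, 0.0038, 0.063]
tcp_rot: [-3.141, -0.02, 0.001]
wrist_force: [-0.1, 0.2, 0.6]
width: 1.001
grip_force: 0.0
```

>>> carry_out --series "0 0 0.02 0; 0 0 0.05 0; 0 0 0.06 0; 0 0 0.06 0; 0 0 0.06 0; -0.01 0.01 0.05 0; -0.015 0.04 0.037 0; -0.015 0.05 0 0; -0.014 0.05 0 0; 0 0 0 0; 0 0 0 0; 0 0 0 0; 0 0 0 0"

```text
time: 20.8
tool_pos: [0.4344, 0.1525, 0.3999]
tcp_rot: [3.141, 0.016, -0.0]
wrist_force: [0.2, 0.9, 0.2]
width: 0.997
grip_force: 0.0
```

Run:
```python
from h import *
np.set_printoptions(precision=4,suppress=True)
from scipy.optimize import least_squares
print(bot.read_state()["tool_pos"],bot.read_state()["q"])
for n in("wrist","top","side"):
    im,W=cloud(n); cv2.imwrite(f"pics/{n}4.png",im); np.save(f"{n}4.npy",W); X=W.reshape(-1,3)
    m=(abs(X[:,0]-.487)<.08)&(abs(X[:,1]-.16)<.08)&(X[:,2]>.275)&(X[:,2]<.325); P=X[m]; print(n,"crank",m.sum(),P.mean(0),P.min(0),P.max(0),"top",P[P[:,2]>.305].mean(0))
    m=(abs(X[:,0]-.487)<.07)&(abs(X[:,1]-.16)<.07)&(X[:,2]>.235)&(X[:,2]<.27); P=X[m]
    if m.sum()>50:
        rr=np.hypot(*(P[:,:2]-[.487,.159]).T); H=P[rr<.012]; Q=P[(rr>.05)]; 
        print(" hub",len(H),H.mean(0)); r=least_squares(lambda p:np.hypot(Q[:,0]-p[0],Q[:,1]-p[1])-p[2],[.487,.159,.057],loss="soft_l1",f_scale=.003); print(" rim",len(Q),r.x,np.percentile(Q[:,2],95))
```

```text
[0.4344 0.1525 0.3999] [ 0.2836 -0.2086  1.8106 -0.0002  1.5399  1.8441]
wrist crank 911 [0.439  0.165  0.3043] [0.4252 0.1544 0.2752] [0.4464 0.1765 0.3142] top [0.4366 0.1655 0.3109]
 hub 648 [0.4874 0.159  0.2601]
 rim 5976 [0.4882 0.1609 0.0562] 0.25539481928080837<stdin>:7: RuntimeWarning: Mean of empty slice.
  ret = um.true_divide(
Traceback (most recent call last):
ValueError: zero-size array to reduction operation minimum which has no identity
```

View pics/wrist4.png

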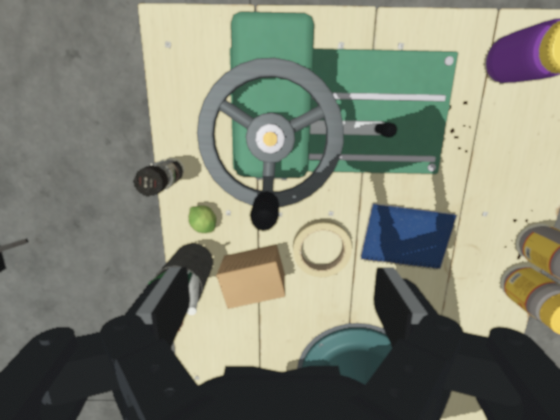

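The wrist view shows the crank grip at (264,210), directly on the near side of the hub (270,138). The slide is home, with the knob at (386,129).

>>> carry_out --series "0 0.012 -0.03 0; 0 0 -0.04 0; 0 0 -0.03 0; 0 0 -0.011 0; 0 0 0 0; 0 0 0 0; 0 0 0 0"

```text
time: 21.78
tool_pos: [0.4349, 0.1658, 0.2907]
tcp_rot: [-3.141, -0.019, -0.004]
wrist_force: [0.6, -0.4, 0.5]
width: 1.005
grip_force: 0.0
```

>>> carry_out --series "0 0 0 0; 0 0 0 0; 0 0 0 0; 0 0 0 0; 0 0 0 0; 0 0 0 0; 0 0 0 0; 0 0 0 0" --jaw -1 --grip_force 30

```text
time: 22.78
tool_pos: [0.434, 0.1656, 0.2892]
tcp_rot: [-3.141, -0.019, 0.0]
wrist_force: [-0.4, 0.1, 1.6]
width: 0.254
grip_force: 30.3
```

```bash
cat > arc.py <<'E'
import sys,numpy as np
a0,a1,st,r=map(float,sys.argv[1:5])
n=int(round(abs(a1-a0)/st)); a=np.radians(np.linspace(a0,a1,n+1))
p=np.round(np.c_[np.cos(a),np.sin(a)]*r,4); d=np.diff(p,axis=0)
print("; ".join(f"{x:.4f} {y:.4f} 0 0" for x,y in d))
E
python3 arc.py 175 85 5 .054
```

```text
0.0006 0.0047 0 0; 0.0010 0.0046 0 0; 0.0015 0.0045 0 0; 0.0018 0.0043 0 0; 0.0021 0.0042 0 0; 0.0026 0.0040 0 0; 0.0028 0.0037 0 0; 0.0032 0.0035 0 0; 0.0035 0.0032 0 0; 0.0037 0.0028 0 0; 0.0040 0.0026 0 0; 0.0042 0.0021 0 0; 0.0043 0.0018 0 0; 0.0045 0.0015 0 0; 0.0046 0.0010 0 0; 0.0047 0.0006 0 0; 0.0047 0.0002 0 0; 0.0047 -0.0002 0 0
```

>>> carry_out --series "0.0006 0.0047 0 0; 0.0010 0.0046 0 0; 0.0015 0.0045 0 0; 0.0018 0.0043 0 0; 0.0021 0.0042 0 0; 0.0026 0.0040 0 0; 0.0028 0.0037 0 0; 0.0032 0.0035 0 0; 0.0035 0.0032 0 0"

```text
time: 23.9
tool_pos: [0.453, 0.2036, 0.2893]
tcp_rot: [-3.139, -0.02, 0.001]
wrist_force: [-4.8, 1.4, 3.3]
width: 0.257
grip_force: 30.6
```

>>> carry_out --series "0.0037 0.0028 0 0; 0.0040 0.0026 0 0; 0.0042 0.0021 0 0; 0.0043 0.0018 0 0; 0.0045 0.0015 0 0; 0.0046 0.0010 0 0; 0.0047 0.0006 0 0; 0.0047 0.0002 0 0; 0.0047 -0.0002 0 0; 0 0 0 0"

```text
time: 25.15
tool_pos: [0.4917, 0.2162, 0.2904]
tcp_rot: [-3.138, -0.02, 0.003]
wrist_force: [-9.3, 1.4, 11.0]
width: 0.251
grip_force: 31.2
```

```bash
python3 arc.py 85 0 5 .054;python3 arc.py 0 -90 5 .054;python3 arc.py -90 -115 5 .054
```

```text
0.0047 -0.0006 0 0; 0.0046 -0.0010 0 0; 0.0045 -0.0015 0 0; 0.0043 -0.0018 0 0; 0.0042 -0.0021 0 0; 0.0040 -0.0026 0 0; 0.0037 -0.0028 0 0; 0.0035 -0.0032 0 0; 0.0032 -0.0035 0 0; 0.0028 -0.0037 0 0; 0.0026 -0.0040 0 0; 0.0021 -0.0042 0 0; 0.0018 -0.0043 0 0; 0.0015 -0.0045 0 0; 0.0010 -0.0046 0 0; 0.0006 -0.0047 0 0; 0.0002 -0.0047 0 0
-0.0002 -0.0047 0 0; -0.0006 -0.0047 0 0; -0.0010 -0.0046 0 0; -0.0015 -0.0045 0 0; -0.0018 -0.0043 0 0; -0.0021 -0.0042 0 0; -0.0026 -0.0040 0 0; -0.0028 -0.0037 0 0; -0.0032 -0.0035 0 0; -0.0035 -0.0032 0 0; -0.0037 -0.0028 0 0; -0.0040 -0.0026 0 0; -0.0042 -0.0021 0 0; -0.0043 -0.0018 0 0; -0.0045 -0.0015 0 0; -0.0046 -0.0010 0 0; -0.0047 -0.0006 0 0; -0.0047 -0.0002 0 0
-0.0047 0.0002 0 0; -0.0047 0.0006 0 0; -0.0046 0.0010 0 0; -0.0045 0.0015 0 0; -0.0043 0.0018 0 0
```

>>> carry_out --series "0.0047 -0.0006 0 0; 0.0046 -0.0010 0 0; 0.0045 -0.0015 0 0; 0.0043 -0.0018 0 0; 0.0042 -0.0021 0 0; 0.0040 -0.0026 0 0; 0.0037 -0.0028 0 0; 0.0035 -0.0032 0 0; 0.0032 -0.0035 0 0; 0 0 0 0"

```text
time: 26.4
tool_pos: [0.5298, 0.1967, 0.2903]
tcp_rot: [-3.139, -0.019, -0.002]
wrist_force: [-4.1, 1.9, 7.9]
width: 0.257
grip_force: 30.9
```

>>> carry_out --series "0.0028 -0.0037 0 0; 0.0026 -0.0040 0 0; 0.0021 -0.0042 0 0; 0.0018 -0.0043 0 0; 0.0015 -0.0045 0 0; 0.0010 -0.0046 0 0; 0.0006 -0.0047 0 0; 0.0002 -0.0047 0 0; 0 0 0 0"

```text
time: 27.52
tool_pos: [0.5423, 0.1611, 0.2898]
tcp_rot: [-3.141, -0.019, -0.002]
wrist_force: [-3.6, -0.6, 5.3]
width: 0.255
grip_force: 30.8
```

>>> carry_out --series "-0.0002 -0.0047 0 0; -0.0006 -0.0047 0 0; -0.0010 -0.0046 0 0; -0.0015 -0.0045 0 0; -0.0018 -0.0043 0 0; -0.0021 -0.0042 0 0; -0.0026 -0.0040 0 0; -0.0028 -0.0037 0 0; -0.0032 -0.0035 0 0; -0.0035 -0.0032 0 0; -0.0037 -0.0028 0 0; -0.0040 -0.0026 0 0; -0.0042 -0.0021 0 0; 0 0 0 0"

```text
time: 29.28
tool_pos: [0.5104, 0.1126, 0.2889]
tcp_rot: [-3.14, -0.019, -0.0]
wrist_force: [-0.1, 7.2, 1.8]
width: 0.26
grip_force: 30.5
```

>>> carry_out --series "-0.0043 -0.0018 0 0; -0.0045 -0.0015 0 0; -0.0046 -0.0010 0 0; -0.0047 -0.0006 0 0; -0.0047 -0.0002 0 0; -0.0047 0.0002 0 0; -0.0047 0.0006 0 0; 0 0 0 0; 0 0 0 0"

```text
time: 30.4
tool_pos: [0.4795, 0.1086, 0.2889]
tcp_rot: [-3.139, -0.019, -0.005]
wrist_force: [3.3, 7.4, -0.8]
width: 0.258
grip_force: 30.3
```

```bash
python3 arc.py -100 -116 4 .054;python3 arc.py -116 -176 3 .054
```

```text
-0.0037 0.0008 0 0; -0.0036 0.0010 0 0; -0.0035 0.0013 0 0; -0.0035 0.0016 0 0
-0.0025 0.0013 0 0; -0.0024 0.0014 0 0; -0.0024 0.0016 0 0; -0.0022 0.0016 0 0; -0.0022 0.0018 0 0; -0.0021 0.0020 0 0; -0.0020 0.0020 0 0; -0.0019 0.0021 0 0; -0.0017 0.0022 0 0; -0.0017 0.0023 0 0; -0.0015 0.0024 0 0; -0.0014 0.0024 0 0; -0.0012 0.0026 0 0; -0.0012 0.0026 0 0; -0.0010 0.0026 0 0; -0.0008 0.0027 0 0; -0.0007 0.0028 0 0; -0.0006 0.0027 0 0; -0.0004 0.0028 0 0; -0.0003 0.0028 0 0
```

>>> carry_out --series "-0.0037 0.0022 0 0; -0.0036 0.0012 0 0; -0.0035 0.0015 0 0; -0.0034 0.0017 0 0; 0 0 0 0; 0 0 0 0"

```text
time: 31.15
tool_pos: [0.4642, 0.1139, 0.2891]
tcp_rot: [3.141, 0.019, 0.0]
wrist_force: [3.2, 0.4, 0.0]
width: 0.254
grip_force: 30.3
```

>>> carry_out --series "-0.0025 0.0013 0 0; -0.0024 0.0014 0 0; 0 0 0 0; 0 0 0 0"

```text
time: 31.65
tool_pos: [0.4591, 0.1168, 0.2891]
tcp_rot: [3.141, 0.02, -0.001]
wrist_force: [1.3, -1.2, 2.2]
width: 0.258
grip_force: 30.4
```

>>> carry_out --series "-0.0024 0.0016 0 0; -0.0022 0.0016 0 0; 0 0 0 0; 0 0 0 0"

```text
time: 32.15
tool_pos: [0.4545, 0.1201, 0.2891]
tcp_rot: [3.141, 0.02, -0.001]
wrist_force: [1.4, -1.5, 1.9]
width: 0.255
grip_force: 30.5
```

>>> carry_out --series "-0.0022 0.0018 0 0; -0.0021 0.0020 0 0; 0 0 0 0; 0 0 0 0"

```text
time: 32.65
tool_pos: [0.4502, 0.124, 0.2891]
tcp_rot: [3.141, 0.02, -0.001]
wrist_force: [0.8, -3.2, 3.6]
width: 0.258
grip_force: 30.5
```

>>> carry_out --series "-0.0020 0.0020 0 0; -0.0019 0.0021 0 0; 0 0 0 0; 0 0 0 0"

```text
time: 33.15
tool_pos: [0.4463, 0.1282, 0.289]
tcp_rot: [-3.141, -0.02, 0.001]
wrist_force: [-0.2, -2.6, 4.6]
width: 0.258
grip_force: 30.6
```

>>> carry_out --series "-0.0017 0.0022 0 0; -0.0017 0.0023 0 0; 0 0 0 0; 0 0 0 0"

```text
time: 33.65
tool_pos: [0.4429, 0.1327, 0.2891]
tcp_rot: [-3.141, -0.02, 0.001]
wrist_force: [-0.9, -3.1, 3.7]
width: 0.261
grip_force: 30.6
```

>>> carry_out --series "-0.0015 0.0024 0 0; -0.0014 0.0024 0 0; 0 0 0 0; 0 0 0 0"

```text
time: 34.15
tool_pos: [0.4401, 0.1375, 0.2891]
tcp_rot: [-3.141, -0.02, 0.001]
wrist_force: [-2.1, -3.0, 3.8]
width: 0.256
grip_force: 30.6
```

>>> carry_out --series "-0.0012 0.0026 0 0; -0.0012 0.0026 0 0; 0 0 0 0; 0 0 0 0"

```text
time: 34.65
tool_pos: [0.4377, 0.1428, 0.2891]
tcp_rot: [-3.141, -0.02, 0.0]
wrist_force: [-1.3, -3.0, 3.4]
width: 0.256
grip_force: 30.6
```

>>> carry_out --series "-0.0010 0.0026 0 0; -0.0010 0.0027 0 0; 0 0 0 0; 0 0 0 0"

```text
time: 35.15
tool_pos: [0.4362, 0.1469, 0.289]
tcp_rot: [3.139, 0.02, 0.001]
wrist_force: [0.0, -6.9, 4.0]
width: 0.254
grip_force: 30.7
```

>>> carry_out --series "-0.0005 0.0019 0 0; -0.0005 0.0019 0 0; 0 0 0 0; 0 0 0 0"

```text
time: 35.65
tool_pos: [0.4355, 0.1491, 0.289]
tcp_rot: [3.136, 0.019, 0.002]
wrist_force: [1.3, -11.9, 4.1]
width: 0.261
grip_force: 31.0
```

>>> carry_out --series "-0.0005 0.0018 0 0; -0.0003 0.0012 0 0; 0 0 0 0; 0 0 0 0; 0 0 0 0"

```text
time: 36.28
tool_pos: [0.435, 0.1508, 0.2889]
tcp_rot: [3.133, 0.019, 0.003]
wrist_force: [2.7, -16.5, 3.9]
width: 0.259
grip_force: 31.3
```

>>> carry_out --series "-0.0002 0.0009 0 0; 0 0 0 0; 0 0 0 0; 0 0 0 0; 0 0 0 0; 0 0 0 0"

```text
time: 37.02
tool_pos: [0.4349, 0.1513, 0.2889]
tcp_rot: [3.132, 0.019, 0.003]
wrist_force: [2.4, -16.5, 3.1]
width: 0.256
grip_force: 31.5
```

>>> carry_out --series "0.0005 -0.0019 0 0; 0.0005 -0.0019 0 0; 0.0005 -0.0019 0 0; 0.0004 -0.0016 0 0; 0 0 0 0; 0 0 0 0"

```text
time: 37.78
tool_pos: [0.4361, 0.1471, 0.289]
tcp_rot: [3.139, 0.019, 0.001]
wrist_force: [-0.1, -6.9, 2.8]
width: 0.254
grip_force: 30.8
```

>>> carry_out --series "0.0005 -0.0017 0 0; 0.0003 -0.0010 0 0; 0 0 0 0; 0 0 0 0"

```text
time: 38.28
tool_pos: [0.4366, 0.1457, 0.289]
tcp_rot: [-3.141, -0.02, -0.0]
wrist_force: [-0.0, -2.6, 3.0]
width: 0.254
grip_force: 30.7
```

>>> carry_out --series "0 0 0 0; 0 0 0 0; 0 0 0 0; 0 0 0 0; 0 0 0 0" --jaw 1

```text
time: 38.9
tool_pos: [0.4365, 0.1456, 0.289]
tcp_rot: [-3.141, -0.02, 0.0]
wrist_force: [0.5, -0.2, 0.1]
width: 1.001
grip_force: 0.0
```

>>> carry_out --series "0 0 0.01 0; 0 0 0.04 0; 0 0 0.05 0; -0.02 0.04 0.03 0; -0.02 0.05 0 0; -0.02 0.05 0 0; -0.02 0.05 0 0; 0 0 0 0; 0 0 0 0"

```text
time: 40.02
tool_pos: [0.3566, 0.3355, 0.4196]
tcp_rot: [3.141, 0.021, 0.001]
wrist_force: [-0.1, -0.0, -0.1]
width: 0.998
grip_force: 0.0
```

Run:
```python
from h import *
np.set_printoptions(precision=4,suppress=True)
out=[]
for n,b in (("top",(170,140,370,260)),("side",(210,110,370,300))):
    im,W=cloud(n); X=W.reshape(-1,3); cv2.imwrite(f"pics/{n}5.png",im)
    m=(abs(X[:,0]-.487)<.08)&(abs(X[:,1]-.16)<.08)&(X[:,2]>.275)&(X[:,2]<.325); print(n,"crank",m.sum(),np.median(X[m],0))
    hsv=cv2.cvtColor(im,cv2.COLOR_BGR2HSV).reshape(-1,3)
    m=(abs(X[:,0]-.487)<.06)&(abs(X[:,1]-.16)<.06)&(X[:,2]>.12)&(X[:,2]<.16)&(hsv[:,0]>20)&(hsv[:,0]<33)&(hsv[:,1]>120)
    if m.any(): print("cap",m.sum(),np.percentile(X[m],[3,50,97],axis=0))
    x0,y0,x1,y1=b; c=im[y0:y1,x0:x1]; out.append(cv2.resize(c,None,fx=400/c.shape[0],fy=400/c.shape[0]))
o=np.hstack(out); cv2.imwrite("pics/f.png",cv2.resize(o,None,fx=780/o.shape[1],fy=780/o.shape[1]))
```

```text
top crank 91 [0.4383 0.1416 0.3093]
side crank 148 [0.4358 0.1352 0.2951]
cap 262 [[0.461  0.1302 0.1286]
 [0.4841 0.1434 0.1438]
 [0.515  0.1703 0.1471]]
```

View pics/f.png

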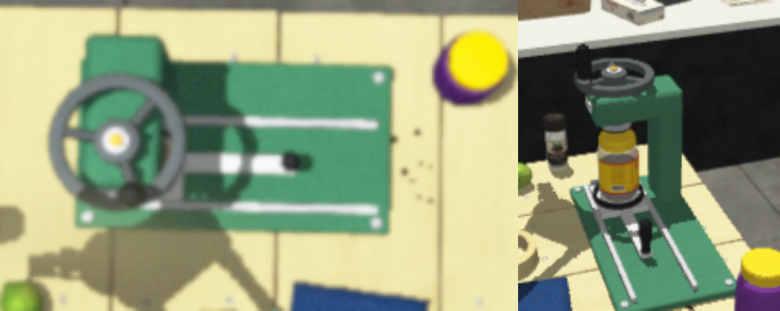

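The final view shows the jar in its nest under the raised ram and the slide home. The cap top has come down from about 0.152 to 0.146 m, and the crank stayed at its rest.

```bash
python3 -c "
from workcell import bot
print(bot.finish_job())"
```

```text
the job is handed in; nothing more can be done
None
```

I handed the job in at about 40 s: the jar stands in the nest, the slide is home against its stop, and the wheel was turned on to its rest and leaned on with about 16.5 N. By the side camera the ram is up and the cap about 5–6 mm lower; the verdict was not shown.

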